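# Lock the lapping arm's pivot shaft with its cross pin

## Robot

A 6-joint arm with a two-finger parallel gripper is mounted at the origin on the work surface. World frame = base frame: x ahead of the robot, y to its left, z up, the work surface at z = 0. Lengths are in m, angles in rad, forces in N, time in s.
With the tool pointing down it reaches from about 0.325 to 0.75 m from the base axis. Payload 7.6 kg.
Tool frame: the origin (TCP) lies between the finger pads; the fingertips stand finger_overhang ahead of it and the grasp point (between the pads) lies 2 mm behind it (finger_overhang is the distance from the TCP to the fingertips, in m); z points along the fingers, y is the direction in which the jaws open and shut (so a half turn about z gives the same grasp; the last joint's range is limited). The gripper opens to 85 mm and grips with 20 to 120 N. Pads are 22 mm wide; open, the fingers measure 114 mm over their backs; the gripper's body (76 mm by 85 mm) begins 54 mm behind the grasp point. The pads swing forward as they close: fully open they stand 13 mm farther back than shut.
Start: joints at [-0.07, 0.052, 1.401, -0, 1.689, -0.07], TCP at [0.525, 0, 0.248] pointing down, gripper open.
Joint ranges: [-2.9, 2.9], [-0.91, 2.17], [0.12, 2.37], [-1.06, 4.2], [0.26, 2.73], [-2.93, 2.93]. Speed limits (rad/s): [2.57, 2.57, 3.01, 3.14, 3.14, 3.14].

## Interface

Orientations are given as a unit quaternion [x, y, z, w].
In Python, from bench import * gives the robot as it stands.
- The arm moves only by the shell command python3 -m creep 'ROWS' [FORCE]. ROWS is JSON, a list that holds one entry, the list of rows, each a list of 5 numbers: the shift along the world's x, y, z in mm, then the turn about the world's z in rad, then the finger opening in mm, from 0 to 85.4. In form: [[[tx, ty, tz, twist, fingers], ...]]. A call has 1 to 8 rows; each row is the pose to reach, as a shift and turn from the pose commanded when the call began; what a row does not reach only later rows make up. A row lasts 1/10 s, in which the tool goes at most 50 mm and 8.59 degrees, less where a joint would pass 70% of its speed; a pose out of reach is approached as far as the arm can. A call with a gripper value outside its range is refused whole. The fingers move at their own pace and stop on an object; FORCE is the grip in N (left out, the last holds). Time passes only in rows, so rows that repeat a pose let the fingers close. It gives the time, the measured TCP pose, the force and the opening at its end, in the units of the state.
- observe(): the state, without advancing time (a new reading comes with each control period).
- get_image(name): name is "scene" or "side" or "wrist"; returns the picture (400x640x3 uint8, blue, green, red); there is no depth.
- camera_info(name): a dict with "mtx" (3x3 intrinsics, pixels), "k1" (the pictures are not rectified: a ray, as slopes to the right and down, at radius r is drawn at 1 + k1 r^2 times it, then the intrinsics apply), "rvec" (rotation vector, rad) and "tvec" (3), from world to camera coordinates, as OpenCV has them. Camera axes: x right, y down, z forward; pixel columns grow to the right and rows downward; lengths in m; the calibration is good to about 2 mm. A picture is of the moment at which its call begins: read the wrist's pose just before it. camera_info takes no time and is no camera call; for the wrist camera it gives the pose at the moment of the call.
- finish_job(): hands the job in, once; it reports no verdict.
Trained networks look in the newest picture that a camera, given by its name, has taken for a name from the list of things; names that differ only in an ending like _2 or _b are one class to them, and where a whole thing is asked for, a point or a joint stands for the part that bears it (a point fixed in the world has none). Each returns a list of dicts, best first, with "confidence" (0 to 1); they miss things now and then, are a little off and sometimes report something else, mostly with a low value. They report only what shows in the picture. A call takes as long as a camera call. They do not tell look-alikes from the thing itself.
- trace(camera, name): "region" (400x640 bool, what is visible of it).
- spot_point(camera, name): "centre" ([x, y, z] in m, in world coordinates, good to about 4 mm: a listed point, or the origin of a listed thing).
The state is a dict: "t": time; "joint_pos": joint angles; "dq": joint speeds; "tau": joint torques, N m; "ee_pos": TCP position; "tool_rot": TCP orientation; "ft_force": force on the tool from outside, world axes, zero at the start; "moment": the same for the moment, N m; "grip_width": finger opening in m.
Only numpy, scipy, OpenCV 4.12 (cv2) and the standard library are available. Lean on these libraries where they do the work, as an engineer would, in place of code of your own. Each camera call takes 0.05 s, during which the arm holds its last target. There are 200 camera calls.

## Task

Lock the pivot shaft of the green block with the steel pin that has the black knob. Take the pin from its level cradle and lay it in the slanted blue rest with the knob up, let go and take it again by the knob, then stand it upright in the bore on top of the block, where it comes to rest on the solid shaft, and let go. Swing the red-balled lever slowly until the pin drops into the shaft's hidden cross-hole, then push the pin down until its knob sits flush on the block, and leave the other things on the bench where they are.

Things in the scene. Friction and masses are not known exactly. Their poses are not given: they have to be found in the camera images.
- pin_mid (a point): Loose lock pin, 0.17 kg, along x from knob to tip: round steel shank 14 mm across, 116 mm long, last 8 mm tapered to 7 mm; coaxial black cylindrical knob 30 mm across, 40 mm long (156 mm in all). This point: on the axis 67 mm from the tip, mid-way between the notches while it lies in cradle or rest; a place to grip. It starts level in the cradle, axis 45 mm above the bench.
- pin_tip (a point): centre of the pin's tip face, on the axis; x axis as for pin_mid
- pin_knob (a point): centre of the pin's black knob, on the axis, 136 mm from the tip, half-way along the knob; x axis as for pin_mid
- cradle_mid (a point): Fixed level bare-metal cradle, 100 x 50 x 51 mm high: two posts 14 mm thick along the pin, centred 36 mm either side of this point, with U-notches 17 mm wide whose 8 mm walls rise 6 mm above the pin's axis; between the posts 58 mm is free, down to a base 8 mm high. This point is where pin_mid lies at the start; x axis as the pin's.
- rest_mid (a point): Fixed slanted rest, blue base 140 x 60 mm: the same two U-notches on a 45 degree slope (open upward, square to the slope), 36 mm either side of this point, toe plate at the low end. Here pin_mid lies when the pin is laid in it. Frame level: z up, x the level direction towards the low, tip end; the knob end rises 45 degrees towards -x. Between the notches 29 mm is free beneath the pin's axis.
- rest_toe (a point): where the centre of the pin's tip lies when the pin is home in the slanted rest: 67 mm down the 45 degree slope from rest_mid
- bore (a point): Centre of the mouth of the upright bore in the top of the fixed green block (80 x 70 mm, top 130 mm above the bench). z up, y along the shaft, lever on the -y side. The mouth is countersunk from 27 to 15.2 mm across over 8 mm, then 15.2 mm wide. Pin home: knob underside flush on the block, tip 116 mm below this point.
- shaft (a point): On the hidden shaft's axis, 70 mm below the bore's mouth; y along the shaft. The shaft, 50 mm across, crosses the bore, its top 45 mm below the mouth. Its cross-hole, 17 mm wide, chamfered, runs right through. Below the shaft a tight friction plug stops the dropped pin some 10 to 20 mm short of home; about 8 N pushes it on, and it stays where pushed.
- lever (a joint): Lever that turns the shaft, rad: 0 = upright, positive = ball leaning to the block's +x; stops -1.0 and 0.9. Starts between -0.95 and -0.75; stays where left (friction 0.06 N m). The cross-hole is upright at one lever angle, unseen, new every time, from -0.3 to 0.5. Near it, at 0.3 rad/s or slower, the pin first sinks 5 to 10 mm, then falls about 50 mm by its weight and blocks the lever.
- lever_ball (a point): Centre of the red ball, 32 mm across, on the lever's end, 95 mm from the shaft's axis; rod 12 mm thick, a dark counterweight below the hub. At lever angle q it is at x = 95 sin q, y = -140, z = 95 cos q (mm) in the frame of point shaft. Push it from behind with shut fingers, or pinch it from above along the block's y; it rolls between the pads as the lever swings.
- disc: bystander: copper lapping disc, 120 mm across, 16 mm high, loose; origin at the centre of its underside
- puck: bystander: frosted glass inspection puck, 70 mm across, 20 mm high, loose; origin at the centre of its underside
- straightedge: bystander: steel straightedge 30 x 200 x 8 mm, loose, long along its y; origin at the centre of its underside
Mind the look-alikes: they are no part of the job. There is more than one size of the part that bears pin_mid; the job needs the larger. Leave any brown look-alike of the part that bears bore alone.

How it is judged:
On the way, in this order (a step that is already met when the one before it is completed fails the run):
1. the pin lies in the slanted rest, knob up, its tip near the toe, and is let go (distance between pin_tip and rest_toe below 0.015 m and angle between pin_mid's own x axis and vertical between 2.23 and 2.48 rad and contact force between the fingers and pin below 0.1 N), for 0.2 s.
2. the pin stands upright in the block's bore on the solid shaft and is let go (z of pin_tip in the frame of bore between -0.055 and -0.038 m and horizontal distance between pin_tip and bore below 0.006 m and angle between pin_mid's own x axis and vertical above 2.98 rad and contact force between the fingers and pin below 0.1 N), for 0.2 s.
3. turned by the lever, the shaft lets the pin drop into its cross-hole (z of pin_tip in the frame of bore below -0.065 m and horizontal distance between pin_tip and bore below 0.006 m), for 0.1 s.
At the end, for the whole second after the job is handed in: The pin is upright (within 4.5 degrees) through block and shaft, its knob flush on the block within 3 mm and its tip within 5 mm of the bore's axis, at rest and let go; disc, puck and straightedge are within 20 mm of where they were (z of pin_tip in the frame of bore below -0.113 m and horizontal distance between pin_tip and bore below 0.005 m and angle between pin_mid's own x axis and vertical above 3.06 rad and linear speed of pin below 0.02 m/s and distance of each of disc, puck, straightedge from where it was at the start of the episode below 0.02 m); the robot touches nothing.
It fails at once if a bystander (disc, puck or straightedge) is pushed more than 20 mm (distance of any of disc, puck, straightedge from where it was at the start of the episode above 0.02 m).
It also fails if it takes over 72 s, if anything falls off the work surface, if the arm or the gripper's body presses on something with over 40 N, if the wrist force passes 120 N, or if a joint passes its speed limit or range.

## Working session

There is one attempt and no reset: what is moved stays moved. The work goes in short steps, Python scripts to look and compute and a shell command to move; the robot and the scene stay as the last step left them, time stands still between calls to the robot, and variables do not carry over. Pictures are saved under pics/ and viewed, about 8 in all and at most 12, crops included, and the job is handed in when it is done.

```bash
mkdir -p pics; ls; python3 - <<'E'
from bench import *
import cv2,numpy as np
for c in("scene","side"):
    im=get_image(c); cv2.imwrite(f"pics/{c}0.png",im)
    i=camera_info(c); R=cv2.Rodrigues(np.array(i["rvec"]))[0]; print(c,(-R.T@np.array(i["tvec"])).round(3))
    for n in("pin_mid","pin_tip","pin_knob","cradle_mid","rest_mid","rest_toe","bore","lever_ball","disc","puck","straightedge"):
        print(n,[(np.round(d["centre"],3).tolist(),round(d["confidence"],2)) for d in spot_point(c,n)[:4]])
s=observe();print(s)
E
```

```text
pics
scene [1.077 0.503 0.891]
pin_mid [([0.556, 0.341, 0.046], 0.9), ([0.46, -0.227, 0.112], 0.42), ([0.562, -0.111, 0.059], 0.4)]
pin_tip [([0.55, 0.41, 0.043], 0.88), ([0.356, 0.332, 0.005], 0.52)]
pin_knob [([0.558, 0.276, 0.043], 0.92), ([0.438, 0.377, 0.011], 0.59)]
cradle_mid [([0.555, 0.344, 0.045], 0.78), ([0.557, 0.344, 0.044], 0.27)]
rest_mid [([0.47, 0.121, 0.088], 0.84), ([0.371, -0.039, -0.006], 0.74), ([0.559, 0.276, 0.046], 0.49)]
rest_toe [([0.557, 0.275, 0.042], 0.73), ([0.465, 0.169, 0.041], 0.61), ([0.555, 0.344, 0.044], 0.55)]
bore [([0.567, -0.112, 0.134], 0.87), ([0.494, -0.356, 0.132], 0.84)]
lever_ball [([0.457, -0.23, 0.114], 0.69), ([0.475, -0.493, 0.158], 0.53)]
disc [([0.771, 0.146, -0.003], 0.88), ([0.461, -0.225, 0.114], 0.3)]
puck [([0.367, -0.037, -0.004], 0.58)]
straightedge [([0.365, 0.132, 0.002], 0.73)]
side [0.084 0.619 0.604]
pin_mid [([0.402, 0.352, 0.006], 0.88)]
pin_tip [([0.554, 0.412, 0.05], 0.85), ([0.356, 0.328, 0.004], 0.67)]
pin_knob [([0.441, 0.374, 0.013], 0.64), ([0.554, 0.276, 0.047], 0.59)]
cradle_mid [([0.558, 0.346, 0.048], 0.61)
[... 441 characters left out ...]
.365, 0.133, -0.002], 0.59)]
{'t': 1.2, 'joint_pos': array([-7.03233559e-02,  5.21962754e-02,  1.40069339e+00,  1.39095250e-05,
        1.68861292e+00, -7.03088376e-02]), 'dq': array([ 0.00042055, -0.00020656, -0.00103321,  0.00124421, -0.00165885,
       -0.00060132]), 'tau': array([ 1.61150339e-03, -3.81531179e+01, -3.60312295e+01,  2.92199229e-05,
        4.25358564e-05,  2.68169367e-05]), 'ee_pos': array([5.25016906e-01, 1.31425775e-05, 2.48328627e-01]), 'tool_rot': array([7.07111335e-01, 7.07102226e-01, 3.47418248e-05, 2.94731471e-05]), 'ft_force': array([-0.43161894, -0.33627291, -0.42668877]), 'moment': array([-0.00061968, -0.01992216,  0.02883294]), 'grip_width': 0.08498976834436671}
```

View pics/scene0.png

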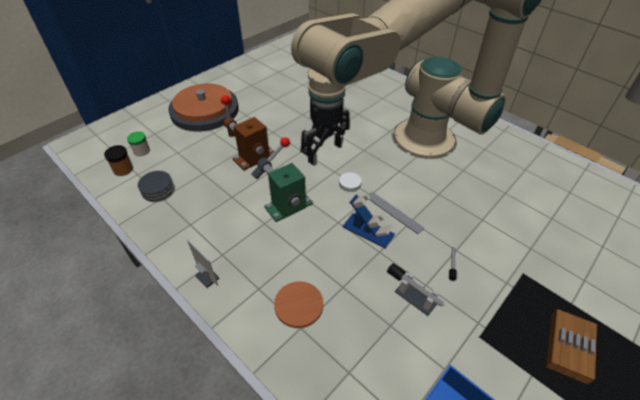

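View pics/side0.png

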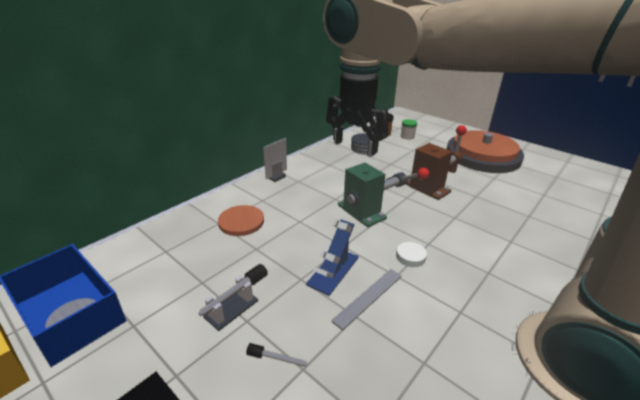

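```bash
cat > h.py <<'E'
from bench import *
import cv2,numpy as np
def proj(c,P,info=None):
    i=info or camera_info(c); R=cv2.Rodrigues(np.array(i["rvec"]))[0]
    q=np.atleast_2d(P)@R.T+np.array(i["tvec"]).ravel(); s=q[:,:2]/q[:,2:]
    s=s*(1+i["k1"]*(s**2).sum(1,keepdims=True)); K=np.array(i["mtx"])
    return s*[K[0,0],K[1,1]]+K[:2,2]
def ray(c,uv,info=None):
    i=info or camera_info(c); R=cv2.Rodrigues(np.array(i["rvec"]))[0]; K=np.array(i["mtx"])
    s=cv2.undistortPoints(np.array([[uv]],float),K,np.array([i["k1"],0,0,0.]))[0,0]
    return -R.T@np.array(i["tvec"]).ravel(), R.T@np.r_[s,1]
def atz(c,uv,z,info=None):
    o,d=ray(c,uv,info); return o+d*(z-o[2])/d[2]
def spots(c,n,k=4):
    return [(np.round(d["centre"],4).tolist(),round(d["confidence"],2)) for d in spot_point(c,n)[:k]]
E
python3 - <<'E'
from h import *
i=camera_info("wrist");R=cv2.Rodrigues(np.array(i["rvec"]))[0]
print("wrist cam",-R.T@np.array(i["tvec"]),R[2])
print(i["mtx"],i["k1"])
for c in("scene","side"):print(c,proj(c,[[.556,.343,.045],[.47,.12,.09],[.566,-.11,.13],[.457,-.23,.115],[.49,-.355,.13]]).round())
E
```

```text
wrist cam [0.52508905 0.08028677 0.37358332] [-5.70449651e-04 -3.09678632e-01 -9.50841112e-01]
[[306.1086376    0.         318.87419082]
 [  0.         306.1086376  200.93873365]
 [  0.           0.           1.        ]] -0.048541065063308915
scene [[419. 289.]
 [371. 209.]
 [285. 175.]
 [285. 142.]
 [250. 125.]]
side [[229. 292.]
 [336. 240.]
 [365. 171.]
 [423. 173.]
 [435. 150.]]
```

The candidates for the pin are the one in the cradle at scene (419,289) / side (229,292), and a small pin lying on the bench at scene (453,265) / side (275,354). The cradle pin fits because it is larger and lies in the level cradle. The green block is at scene (288,190) and its red ball at (285,142). The brown block at (250,142) is the look-alike, and I'll leave it alone. Next I hover over the cradle and confirm from close by.

```bash
python3 -m creep '[[[4,45,-5,0,85],[8,95,-10,0,85],[13,145,-15,0,85],[18,195,-20,0,85],[22,245,-25,0,85],[26,295,-30,0,85],[30,330,-40,0,85],[30,330,-40,0,85]]]' 30
python3 - <<'E'
from h import *
import bench
print(bench.finger_overhang if hasattr(bench,'finger_overhang') else [k for k in dir(bench) if k[0]!='_'])
print(observe()["ee_pos"])
im=get_image("wrist");cv2.imwrite("pics/w1.png",im)
i=camera_info("wrist")
for n in("pin_mid","pin_tip","pin_knob","cradle_mid"):print(n,spots("wrist",n))
# rest & block from fixed cams, region outlines
for c in("scene","side"):
  get_image(c)
  for n in("rest_mid","rest_toe","bore","lever_ball","shaft"):print(c,n,spots(c,n,3))
E
```

```text
t: 2.0
ee_pos: [0.5535, 0.3341, 0.2051]
tool_rot: [0.705, 0.709, -0.002, -0.001]
ft_force: [-0.2, -0.7, -0.1]
grip_width: 0.085
0.017
[0.55353091 0.33414533 0.20508764]
pin_mid [([0.5559, 0.3444, 0.0418], 0.78), ([0.3958, 0.3558, 0.0033], 0.56)]
pin_tip [([0.5523, 0.4125, 0.0424], 0.89), ([0.3576, 0.3283, 0.005], 0.7)]
pin_knob [([0.5539, 0.2738, 0.0457], 0.82), ([0.438, 0.3748, 0.0102], 0.7)]
cradle_mid [([0.5568, 0.3433, 0.0441], 0.89)]
scene rest_mid [([0.4731, 0.1245, 0.0876], 0.57)]
scene rest_toe [([0.4654, 0.1702, 0.0388], 0.85)]
scene bore [([0.5645, -0.108, 0.1329], 0.87), ([0.4884, -0.3544, 0.1307], 0.77)]
scene lever_ball [([0.4761, -0.4943, 0.1565], 0.84), ([0.4564, -0.2294, 0.1127], 0.68), ([0.5591, 0.3412, 0.0434], 0.47)]
scene shaft [([0.4898, -0.3518, 0.061], 0.89), ([0.5632, -0.1111, 0.0616], 0.83)]
side rest_mid [([0.4767, 0.1201, 0.0867], 0.73)]
side rest_toe [([0.4653, 0.1709, 0.0433], 0.78)]
side bore [([0.5688, -0.1093, 0.1315], 0.92), ([0.4923, -0.3521, 0.1281], 0.72), ([0.3639, -0.0363, -0.0032], 0.38)]
side lever_ball [([0.4577, -0.2315, 0.1163], 0.91), ([0.4769, -0.4923, 0.154], 0.59)]
side shaft [([0.5652, -0.1073, 0.0578], 0.76), ([0.5556, 0.345, 0.0439], 0.69), ([0.4913, -0.3515, 0.0632], 0.62)]
```

View pics/w1.png

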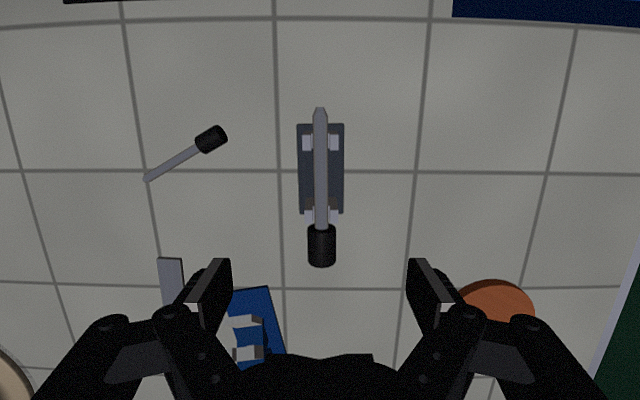

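The wrist picture shows the long pin in the cradle, tip at (320,112) and knob at (322,245). The small look-alike at (185,155) is on the bench. I take the large one, about 12 mm tipward of its middle so that the knob will clear the gripper's body when it tilts.

```bash
python3 -m creep '[[[0,15,-45,0.02,85],[0,26,-90,0.02,60],[0,26,-130,0.02,45],[0,26,-160,0.02,45],[0,26,-160,0.02,10],[0,26,-160,0.02,10],[0,26,-160,0.02,10],[0,26,-160,0.02,10]]]' 30
python3 -m creep '[[[0,0,0,0,10],[0,0,0,0,10],[0,0,15,0,10],[0,0,30,0,10],[0,0,60,0,10],[0,0,100,0,10],[0,0,100,0,10]]]' 30
python3 - <<'E'
from h import *
s=observe();print(s["ee_pos"],s["ft_force"],s["grip_width"],s["t"])
im=get_image("wrist");cv2.imwrite("pics/w2.png",im)
for n in("pin_mid","pin_tip","pin_knob","rest_mid","rest_toe"):print(n,spots("wrist",n,2))
get_image("side")
for n in("pin_mid","pin_tip","pin_knob"):print(n,spots("side",n,2))
E
```

```text
t: 3.65
ee_pos: [0.5556, 0.3565, 0.0504]
tool_rot: [0.7, 0.714, 0.001, 0.0]
ft_force: [-2.9, -0.4, -0.5]
grip_width: 0.0128
t: 4.35
ee_pos: [0.5578, 0.3574, 0.1581]
tool_rot: [0.7, 0.714, 0.007, 0.002]
ft_force: [1.3, 0.9, -0.8]
grip_width: 0.0129
[0.55784994 0.35743641 0.15805004] [ 1.28321156  0.94964643 -0.8140634 ] 0.012949190216859453 4.35
pin_mid [([0.5634, 0.3452, 0.151], 0.79)]
pin_tip [([0.5569, 0.4144, 0.1526], 0.72), ([0.3576, 0.3316, 0.0052], 0.7)]
pin_knob [([0.4418, 0.3765, 0.0128], 0.86)]
rest_mid []
rest_toe [([0.4655, 0.1713, 0.0432], 0.6)]
pin_mid [([0.3999, 0.3525, 0.007], 0.84)]
pin_tip [([0.355, 0.3332, 0.0035], 0.94), ([0.5549, 0.4116, 0.1436], 0.61)]
pin_knob [([0.4416, 0.3756, 0.0127], 0.71), ([0.5529, 0.2735, 0.1427], 0.63)]
```

View pics/w2.png

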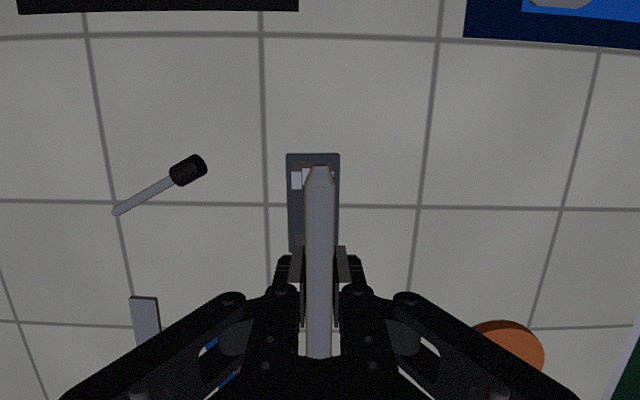

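```bash
python3 -m creep '[[[-5,-10,40,0.03,10],[-20,-45,70,0.08,10],[-37,-80,80,0.13,10],[-54,-115,80,0.15,10],[-71,-150,80,0.15,10],[-82,-176,80,0.15,10],[-82,-176,80,0.15,10],[-82,-176,80,0.15,10]]]' 30
python3 - <<'E'
from h import *
s=observe();print(s["ee_pos"],s["tool_rot"],s["ft_force"],s["grip_width"],s["t"])
im=get_image("wrist");cv2.imwrite("pics/w3.png",im)
for n in("pin_mid","pin_tip","pin_knob","rest_mid","rest_toe"):print(n,spots("wrist",n,2))
for c in("side","scene"):
  im=get_image(c);cv2.imwrite(f"pics/{c}3.png",im)
  for n in("pin_mid","pin_tip","pin_knob","rest_mid","rest_toe"):print(c,n,spots(c,n,2))
E
```

```text
t: 5.65
ee_pos: [0.4731, 0.1798, 0.2286]
tool_rot: [0.645, 0.764, 0.0, 0.0]
ft_force: [0.2, 0.8, -1.8]
grip_width: 0.0131
[0.47308457 0.1798278  0.22859088] [6.44875050e-01 7.64287884e-01 4.21500951e-04 1.50909659e-04] [ 0.23612874  0.84606883 -1.84867299] 0.013082134178794266 5.65
pin_mid [([0.4779, 0.1688, 0.2242], 0.71)]
pin_tip [([0.4664, 0.2345, 0.2215], 0.62), ([0.357, 0.332, 0.0071], 0.53)]
pin_knob []
rest_mid [([0.4741, 0.1235, 0.0887], 0.96)]
rest_toe [([0.463, 0.1707, 0.0438], 0.81), ([0.4776, 0.1657, 0.2225], 0.68)]
side pin_mid [([0.4027, 0.3515, 0.0069], 0.9), ([0.4756, 0.1698, 0.224], 0.57)]
side pin_tip [([0.3546, 0.3309, 0.003], 0.94), ([0.4647, 0.2333, 0.2261], 0.78)]
side pin_knob [([0.4837, 0.1015, 0.2243], 0.8), ([0.555, 0.3476, 0.0469], 0.73)]
side rest_mid [([0.4744, 0.1206, 0.0901], 0.98), ([0.5561, 0.3472, 0.0476], 0.72)]
side rest_toe [([0.4627, 0.1712, 0.0474], 0.56)]
scene pin_mid [([0.4771, 0.1677, 0.2225], 0.91), ([0.5525, 0.3413, 0.0449], 0.6)]
scene pin_tip [([0.4623, 0.2323, 0.2195], 0.56), ([0.3543, 0.3314, 0.0037], 0.45)]
scene pin_knob [([0.4872, 0.1003, 0.2199], 0.97), ([0.4404, 0.3807, 0.0129], 0.74)]
scene rest_mid [([0.4722, 0.1226, 0.0882], 0.61), ([0.7707, 0.1453, 0.0011], 0.15)]
scene rest_toe [([0.4632, 0.1692, 0.0411], 0.56)]
```

View pics/w3.png

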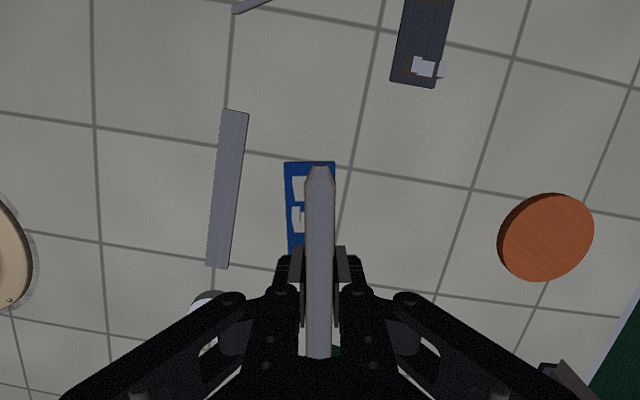

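```bash
python3 - <<'E'
from h import *
im=cv2.imread("pics/w3.png");b,g,r=[im[...,k].astype(int) for k in range(3)]
m=((b>70)&(b-r>45)).astype(np.uint8);m[:140]=0;m[262:]=0;m[:,:270]=0;m[:,350:]=0
ys,xs=np.nonzero(m);print(xs.min(),xs.max(),ys.min(),ys.max())
L=np.array([[xs[ys==y].min(),y] for y in range(168,250) if (ys==y).any()])
T=np.array([[x,ys[xs==x].min()] for x in range(290,332) if (xs==x).any()])
for z in(0.008,):
  for nm,E in(("left",L),("top",T)):
    P=np.array([atz("wrist",e,z)[:2] for e in E]);d=cv2.fitLine(P.astype(np.float32),cv2.DIST_HUBER,0,1e-5,1e-5).ravel()
    print(nm,d.round(4),"angle",np.arctan2(d[1],d[0]),P[0],P[-1])
s=observe();from scipy.spatial.transform import Rotation as Ro
print(Ro.from_quat(s["tool_rot"]).as_matrix().round(3))
E
```

```text
284 334 162 253
left [ 0.1817 -0.9834  0.4383  0.1508] angle -1.3881084 [0.43231505 0.18064643] [0.45102602 0.07919829]
top [0.9846 0.1747 0.461  0.1915] angle 0.17562474 [0.4382977  0.18755801] [0.4842652  0.19657457]
[[-0.169  0.986  0.   ]
 [ 0.986  0.169 -0.   ]
 [-0.     0.    -1.   ]]
```

```bash
python3 -m creep '[[[-1,-40,-20,0.01,10],[-1.5,-52,-50,0.01,10],[-1.5,-52,-80,0.01,10],[-1.5,-52,-98,0.01,10],[-1.5,-52,-104,0.01,10],[-1.5,-52,-110,0.01,10],[-1.5,-52,-114,0.01,10],[-1.5,-52,-114,0.01,10]]]' 20
python3 - <<'E'
from h import *
s=observe();print(s["ee_pos"],s["ft_force"],s["moment"],s["grip_width"],s["t"])
for c in("side","scene"):
  im=get_image(c);cv2.imwrite(f"pics/{c}4.png",im)
  for n in("pin_mid","pin_tip","pin_knob"):print(c,n,[q for q in spots(c,n,4) if abs(q[0][0]-.475)<.04])
a=cv2.imread("pics/side4.png")[130:330,220:460];b=cv2.imread("pics/scene4.png")[110:290,300:500]
cv2.imwrite("pics/c4.png",np.hstack([cv2.resize(a,(400,333)),cv2.resize(b,(370,333))]))
E
```

```text
t: 7.35
ee_pos: [0.4719, 0.1285, 0.1156]
tool_rot: [0.641, 0.768, 0.001, 0.0]
ft_force: [-3.1, 1.8, 4.7]
grip_width: 0.0127
[0.47188598 0.12851626 0.11564104] [-3.11701002  1.84398891  4.71837971] [ 0.16113487  0.50393774 -0.12848487] 0.012682177657630104 7.35
side pin_mid [([0.4761, 0.1152, 0.1152], 0.7)]
side pin_tip [([0.4658, 0.1805, 0.1011], 0.59)]
side pin_knob [([0.4405, 0.3754, 0.0104], 0.79), ([0.483, 0.0526, 0.1329], 0.72)]
scene pin_mid [([0.4761, 0.115, 0.1153], 0.68)]
scene pin_tip [([0.4615, 0.1765, 0.0972], 0.81), ([0.4656, 0.1689, 0.039], 0.16)]
scene pin_knob [([0.4371, 0.3781, 0.0134], 0.72), ([0.4865, 0.0517, 0.1312], 0.55)]
```

View pics/c4.png

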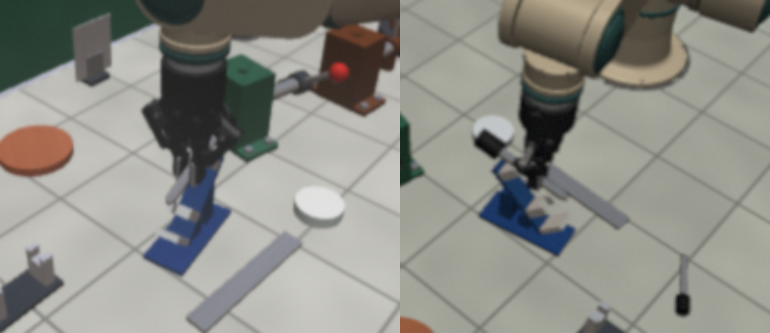

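The pin lies across the upper notch of the rest and is already tilting tip-down, by about 15° (crop left (180,190), right (520,155)). Lowering further.

```bash
python3 -m creep '[[[0,0,-5,0,10],[0,0,-10,0,10],[0,0,-15,0,10],[0,0,-20,0,10],[0,0,-23,0,10],[0,0,-23,0,10]]]' 20
python3 - <<'E'
from h import *
s=observe();print(s["ee_pos"],s["ft_force"],s["moment"],s["grip_width"],s["t"])
for c in("side","scene"):
  im=get_image(c);cv2.imwrite(f"pics/{c}5.png",im)
  for n in("pin_mid","pin_tip","pin_knob"):print(c,n,[q for q in spots(c,n,4) if abs(q[0][0]-.475)<.04])
E
```

```text
t: 8.35
ee_pos: [0.4726, 0.1283, 0.0922]
tool_rot: [0.641, 0.768, 0.001, 0.001]
ft_force: [0.9, 3.8, 3.8]
grip_width: 0.0126
[0.47259106 0.12834901 0.092192  ] [0.88587538 3.77328414 3.84897005] [ 0.35165853 -0.080529    0.07948541] 0.01259566115907418 8.35
side pin_mid [([0.4727, 0.1153, 0.1018], 0.55)]
side pin_tip [([0.4678, 0.164, 0.0569], 0.6), ([0.4832, 0.0691, 0.1491], 0.43)]
side pin_knob [([0.4814, 0.0692, 0.1483], 0.69), ([0.4413, 0.3766, 0.0123], 0.65)]
scene pin_mid [([0.4784, 0.1147, 0.1034], 0.81)]
scene pin_tip [([0.4694, 0.1608, 0.0525], 0.58)]
scene pin_knob [([0.4889, 0.0665, 0.1473], 0.75), ([0.4399, 0.3767, 0.0141], 0.43)]
```

```bash
python3 -m creep '[[[0,2,-3,0,10],[-0.5,4,-5,0,10],[-1,6,-8,0,10],[-1,6,-8,0,10]]]' 20
python3 - <<'E'
from h import *
s=observe();print(s["ee_pos"],s["ft_force"],s["moment"],s["grip_width"],s["t"])
for c in("side","scene"):
  im=get_image(c);cv2.imwrite(f"pics/{c}6.png",im)
  for n in("pin_mid","pin_tip","pin_knob"):print(c,n,[q for q in spots(c,n,4) if abs(q[0][0]-.475)<.04])
E
```

```text
t: 9.15
ee_pos: [0.4711, 0.1337, 0.0845]
tool_rot: [0.641, 0.768, 0.0, 0.001]
ft_force: [-1.1, 1.0, 10.7]
grip_width: 0.0127
[0.47111448 0.13371234 0.0845444 ] [-1.14947609  1.04348085 10.66937573] [-0.20247899  0.15473431  0.04474144] 0.012711526052728727 9.15
side pin_mid [([0.4725, 0.1205, 0.0971], 0.45)]
side pin_tip [([0.4749, 0.1239, 0.0957], 0.56), ([0.4645, 0.1696, 0.0522], 0.45)]
side pin_knob [([0.4401, 0.3753, 0.0135], 0.83), ([0.4803, 0.0783, 0.1445], 0.74)]
scene pin_mid [([0.4741, 0.1182, 0.0956], 0.56)]
scene pin_tip [([0.4645, 0.1636, 0.045], 0.8)]
scene pin_knob [([0.4846, 0.0749, 0.1397], 0.72), ([0.4404, 0.3752, 0.0128], 0.66)]
```

```bash
python3 -m creep '[[[0,0,0,0,20],[0,0,0,0,40],[0,0,0,0,60],[0,0,0,0,60],[0,0,30,0,70],[0,-5,70,0,80],[0,-30,105,0,80],[0,-30,105,0,80]]]' 20
python3 - <<'E'
from h import *
s=observe();print(s["ee_pos"],s["ft_force"],s["grip_width"],s["t"])
for c in("side","scene","wrist"):
  im=get_image(c);cv2.imwrite(f"pics/{c}7.png",im)
  for n in("pin_mid","pin_tip","pin_knob"):print(c,n,[q for q in spots(c,n,4) if abs(q[0][0]-.475)<.03])
cv2.imwrite("pics/c7.png",cv2.resize(cv2.imread("pics/side7.png")[190:310,270:430],(640,480),interpolation=3))
E
```

```text
t: 10.35
ee_pos: [0.4725, 0.1027, 0.1935]
tool_rot: [0.641, 0.767, 0.003, 0.003]
ft_force: [0.5, 0.3, 0.9]
grip_width: 0.0799
[0.47246572 0.10273247 0.19346466] [0.48277475 0.27296679 0.92920277] 0.07993618705352508 10.35
side pin_mid [([0.472, 0.1244, 0.0891], 0.77)]
side pin_tip [([0.4645, 0.171, 0.0449], 0.7)]
side pin_knob [([0.4804, 0.076, 0.1392], 0.62)]
scene pin_mid [([0.4751, 0.1219, 0.0896], 0.86)]
scene pin_tip [([0.4647, 0.166, 0.0432], 0.73)]
scene pin_knob [([0.4855, 0.0765, 0.1386], 0.88)]
wrist pin_mid []
wrist pin_tip [([0.4642, 0.1716, 0.0416], 0.91)]
wrist pin_knob [([0.4797, 0.0786, 0.1422], 0.87)]
```

View pics/c7.png

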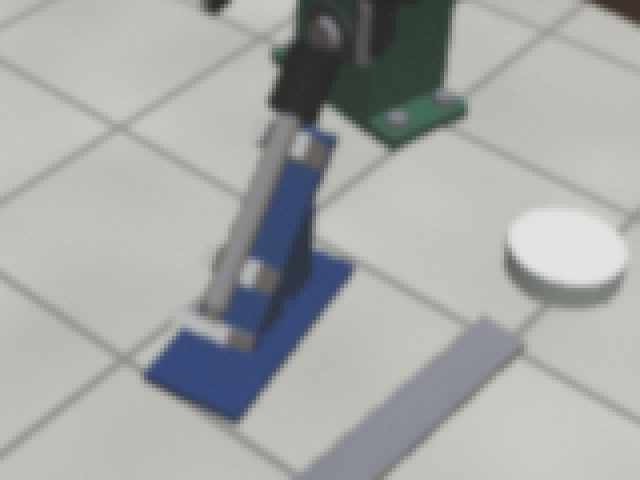

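```bash
python3 -m creep '[[[6,-16,0,0,75],[11,-32,0,0,70],[11,-32,-20,0,65],[11,-32,-46,0,60],[11,-32,-46,0,24],[11,-32,-46,0,24],[11,-32,-46,0,24],[11,-32,-46,0,24]]]' 25
python3 -m creep '[[[0,0,0,0,24],[0,0,4,0,24],[0,-4,12,0,24],[0,-8,30,0,24],[0,-8,60,0,24],[0,-8,100,0,24],[0,-8,130,0,24],[0,-8,130,0,24]]]' 25
python3 - <<'E'
from h import *
s=observe();print(s["ee_pos"],s["ft_force"],s["moment"],s["grip_width"],s["t"])
for c in("side","scene","wrist"):
  im=get_image(c);cv2.imwrite(f"pics/{c}8.png",im)
  for n in("pin_mid","pin_tip","pin_knob","bore","lever_ball"):print(c,n,spots(c,n,3))
a=cv2.imread("pics/side8.png")[100:300,250:490]
cv2.imwrite("pics/c8.png",np.hstack([cv2.resize(a,(400,333)),cv2.resize(cv2.imread("pics/wrist8.png"),(400,333))]))
E
```

```text
t: 11.75
ee_pos: [0.482, 0.0721, 0.1435]
tool_rot: [0.641, 0.768, 0.001, 0.001]
ft_force: [0.3, 0.1, -1.4]
grip_width: 0.0291
t: 12.55
ee_pos: [0.483, 0.0638, 0.2784]
tool_rot: [0.641, 0.768, 0.003, 0.004]
ft_force: [0.5, 0.8, -2.2]
grip_width: 0.0292
[0.48295495 0.06382712 0.27837537] [ 0.51583959  0.82570565 -2.17768862] [-0.02553089  0.01317086  0.02327764] 0.029220000990892798 12.55
side pin_mid [([0.475, 0.1153, 0.2243], 0.89), ([0.4008, 0.3536, 0.0054], 0.57)]
side pin_tip [([0.3542, 0.3307, 0.0015], 0.96), ([0.4693, 0.1613, 0.1792], 0.83)]
side pin_knob [([0.4429, 0.3778, 0.0118], 0.89), ([0.479, 0.0712, 0.2749], 0.86)]
side bore [([0.3667, -0.0354, -0.0015], 0.74), ([0.494, -0.3517, 0.1268], 0.73), ([0.566, -0.1095, 0.13], 0.58)]
side lever_ball [([0.4565, -0.2307, 0.1164], 0.94), ([0.4793, -0.4921, 0.156], 0.54)]
scene pin_mid [([0.4744, 0.1159, 0.2197], 0.58), ([0.3932, 0.3571, 0.0089], 0.54)]
scene pin_tip [([0.4642, 0.1617, 0.1675], 0.71), ([0.355, 0.3325, 0.0032], 0.69), ([0.4699, 0.1232, 0.0895], 0.44)]
scene pin_knob [([0.4842, 0.069, 0.2665], 0.71), ([0.4406, 0.3782, 0.0123], 0.65)]
scene bore [([0.5634, -0.1084, 0.135], 0.62), ([0.4913, -0.3546, 0.1298], 0.57), ([0.4577, -0.2305, 0.1142], 0.31)]
scene lever_ball [([0.4577, -0.2284, 0.11], 0.81), ([0.7679, 0.1474, 0.0002], 0.73), ([0.4744, -0.491, 0.1544], 0.71)]
wrist pin_mid [([0.4746, 0.116, 0.2204], 0.94)]
wrist pin_tip [([0.465, 0.169, 0.1705], 0.86)]
wrist pin_knob [([0.4791, 0.0678, 0.27], 0.65)]
wrist bore [([0.5674, -0.1112, 0.1349], 0.87), ([0.3641, -0.0399, -0.0017], 0.26)]
wrist lever_ball []
```

View pics/c8.png

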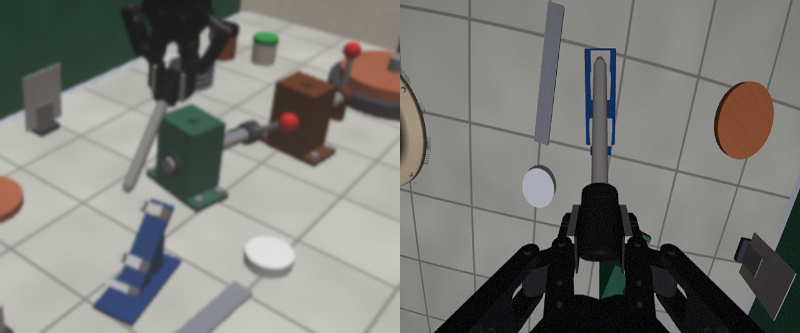

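```bash
python3 -m creep '[[[10,-30,5,0,24],[26,-70,5,0,24],[42,-112,5,0,24],[58,-154,5,0,24],[74,-196,5,0,24],[90,-238,0,0,24],[103.5,-270,-15,0,24],[103.5,-270,-15,0,24]]]' 25
python3 -m creep '[[[0,0,0,0,24],[0,0,0,0,24]]]' 25
python3 - <<'E'
from h import *
s=observe();print(s["ee_pos"],s["ft_force"],s["moment"],s["grip_width"],s["t"])
for c in("side","scene","wrist"):
  im=get_image(c);cv2.imwrite(f"pics/{c}9.png",im)
  for n in("pin_mid","pin_tip","pin_knob","bore"):print(c,n,[q for q in spots(c,n,3) if abs(q[0][0]-.575)<.04 and q[0][1]<0])
# bore: dark hole in wrist img
p=proj("wrist",[[.5666,-.1094,.130],[.5635,-.109,.158]]);print(p.round())
u,v=p[0].astype(int)
cv2.imwrite("pics/c9.png",cv2.resize(cv2.imread("pics/wrist9.png")[max(0,v-100):v+100,max(0,u-130):u+130],(780,600),interpolation=3));print(u,v)
E
```

```text
t: 14.25
ee_pos: [0.5847, -0.2098, 0.253]
tool_rot: [0.642, 0.766, -0.001, -0.002]
ft_force: [0.1, -0.4, -2.4]
grip_width: 0.0292
t: 14.45
ee_pos: [0.5851, -0.2052, 0.2582]
tool_rot: [0.64, 0.768, 0.0, 0.0]
ft_force: [-0.6, 0.1, -0.9]
grip_width: 0.0298
[ 0.58513296 -0.20515729  0.25816681] [-0.64326131  0.07528646 -0.91544258] [-0.02739875 -0.06457413 -0.0442858 ] 0.029752516404043472 14.45
side pin_mid [([0.577, -0.1508, 0.2094], 0.74)]
side pin_tip [([0.569, -0.1067, 0.1577], 0.71)]
side pin_knob [([0.5853, -0.1993, 0.2541], 0.93)]
side bore [([0.5689, -0.1112, 0.1301], 0.56)]
scene pin_mid [([0.5791, -0.1542, 0.2047], 0.77)]
scene pin_tip [([0.5683, -0.112, 0.154], 0.7)]
scene pin_knob [([0.5868, -0.2004, 0.25], 0.78)]
scene bore [([0.5649, -0.1091, 0.1319], 0.64)]
wrist pin_mid [([0.5807, -0.1539, 0.2023], 0.84)]
wrist pin_tip [([0.5676, -0.1067, 0.1555], 0.66), ([0.5796, -0.1534, 0.1996], 0.48)]
wrist pin_knob [([0.5828, -0.2014, 0.2556], 0.87)]
wrist bore [([0.5652, -0.1112, 0.1333], 0.64)]
[[318.  77.]
 [313.  73.]]
317 77
```

View pics/c9.png

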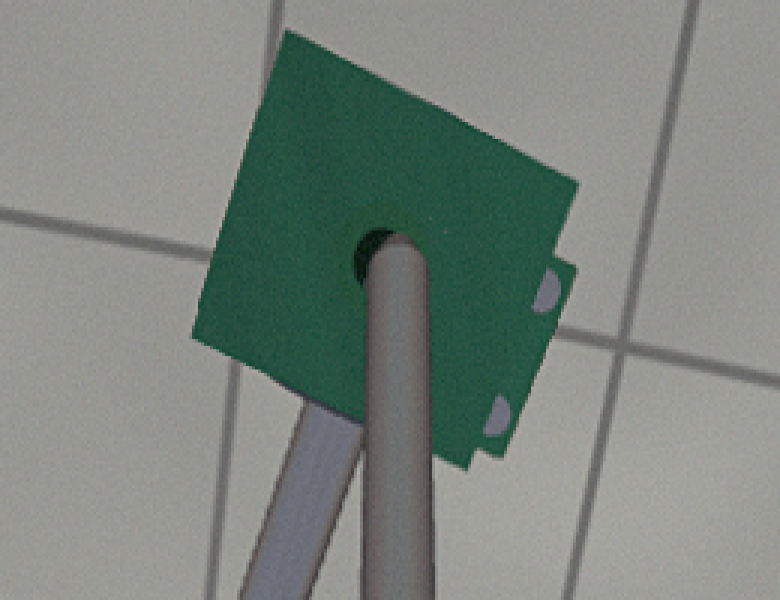

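```bash
python3 - <<'E'
from h import *
C=[(282,8.8),(379.7,54),(343.7,138),(251.3,99.4)]
P=np.array([atz("wrist",c,.13)[:2] for c in C]);print(P.round(4),P.mean(0).round(4))
for i in range(4):
  d=P[(i+1)%4]-P[i];print(np.hypot(*d).round(4),np.degrees(np.arctan2(d[1],d[0])).round(1))
print(proj("wrist",[[*P.mean(0),.13]]), atz("wrist",(353/3+187,258/3.39),.128))
E
```

```text
[[ 0.5324 -0.067 ]
 [ 0.6099 -0.0843]
 [ 0.5957 -0.1513]
 [ 0.518  -0.1346]] [ 0.564  -0.1093]
0.0794 -12.5
0.0685 -102.0
0.0795 167.9
0.0691 77.9
[[314.36645866  76.64195896]] [ 0.55645665 -0.11009443  0.128     ]
```

The block's top corners give the bore at (.564, -.1095) and a yaw of -0.213. The pin tip, at crop (397,245), is about 3 mm to the +x side, so I correct that and enter the countersink gently.

```bash
python3 -m creep '[[[-3.5,-2,-10,0,24],[-3.5,-2,-18,0,24],[-3.5,-2,-23,0,24],[-3.5,-2,-26,0,24],[-3.5,-2,-28,0,24],[-3.5,-2,-30,0,24],[-3.5,-2,-30,0,24]]]' 25
python3 - <<'E'
from h import *
s=observe();print(s["ee_pos"],s["ft_force"],s["moment"],s["grip_width"],s["t"])
for c in("side","scene","wrist"):
  im=get_image(c);cv2.imwrite(f"pics/{c}10.png",im)
  for n in("pin_mid","pin_tip","pin_knob"):print(c,n,[q for q in spots(c,n,3) if abs(q[0][0]-.575)<.04 and q[0][1]<0])
E
```

```text
t: 15.9
ee_pos: [0.5815, -0.2079, 0.2272]
tool_rot: [0.641, 0.768, 0.0, -0.0]
ft_force: [0.0, -0.0, -2.2]
grip_width: 0.0294
[ 0.58151235 -0.20793385  0.2271781 ] [ 0.02271866 -0.01371502 -2.22769449] [-0.01255035  0.00416522  0.01142601] 0.029441881626777026 15.9
side pin_mid [([0.5739, -0.1533, 0.1752], 0.65)]
side pin_tip [([0.5609, -0.1116, 0.1316], 0.68)]
side pin_knob [([0.5809, -0.1994, 0.2224], 0.87)]
scene pin_mid [([0.5736, -0.1586, 0.1748], 0.77)]
scene pin_tip [([0.5621, -0.1126, 0.1256], 0.6)]
scene pin_knob [([0.5839, -0.1998, 0.2214], 0.7)]
wrist pin_mid [([0.573, -0.1559, 0.1736], 0.59)]
wrist pin_tip [([0.5645, -0.109, 0.1269], 0.88)]
wrist pin_knob [([0.5784, -0.2026, 0.2237], 0.63)]
```

```bash
python3 -m creep '[[[-1,7,5,0,24],[-2,13,10,0,24],[-3.5,19,13,0,24],[-5,26,18,0,24],[-6,33,22,0,24],[-7.5,41,26,0,24],[-9,48,29,0,24],[-9,48,29,0,24]]]' 25
python3 - <<'E'
from h import *
s=observe();print(s["ee_pos"],s["ft_force"],s["moment"],s["grip_width"],s["t"])
for c in("side","scene","wrist"):
  im=get_image(c);cv2.imwrite(f"pics/{c}11.png",im)
  for n in("pin_mid","pin_tip","pin_knob"):print(c,n,[q for q in spots(c,n,3) if abs(q[0][0]-.575)<.04 and q[0][1]<0])
E
```

```text
t: 17.3
ee_pos: [0.5726, -0.159, 0.2571]
tool_rot: [0.64, 0.768, 0.0, 0.001]
ft_force: [0.7, -0.2, -0.4]
grip_width: 0.0292
[ 0.57261583 -0.15899108  0.25712355] [ 0.6644523  -0.21353239 -0.43077409] [-0.10050151  0.02862307  0.02856714] 0.02919728992230602 17.3
side pin_mid [([0.5646, -0.1051, 0.2039], 0.72)]
side pin_tip [([0.5559, -0.0582, 0.1598], 0.79)]
side pin_knob [([0.5708, -0.153, 0.2536], 0.79)]
scene pin_mid [([0.5664, -0.1091, 0.2047], 0.8)]
scene pin_tip [([0.5563, -0.0628, 0.1532], 0.85)]
scene pin_knob [([0.5741, -0.1545, 0.249], 0.83)]
wrist pin_mid [([0.5697, -0.1078, 0.2021], 0.67)]
wrist pin_tip [([0.5538, -0.0604, 0.1539], 0.97)]
wrist pin_knob [([0.572, -0.1568, 0.2538], 0.92)]
```

The tip rode out of the cone because the pin is held too stiffly, and the pin is still at 45°. I'll upright it against the block's vertical -y face instead, with the pin squared to the face.

```bash
python3 -m creep '[[[-3,-20,8,-0.1,24],[-9,-55,8,-0.22,24],[-15,-85,8,-0.32,24],[-20.5,-99.5,5,-0.39,24],[-20.5,-99.5,-15,-0.39,24],[-20.5,-99.5,-35,-0.39,24],[-20.5,-99.5,-35,-0.39,24]]]' 25
python3 - <<'E'
from h import *
s=observe();print(s["ee_pos"],s["tool_rot"],s["ft_force"],s["moment"],s["grip_width"],s["t"])
for c in("side","scene","wrist"):
  im=get_image(c);cv2.imwrite(f"pics/{c}12.png",im)
  for n in("pin_mid","pin_tip","pin_knob"):print(c,n,[q for q in spots(c,n,3) if abs(q[0][0]-.575)<.05 and q[0][1]<0])
b=cv2.imread("pics/scene12.png")[100:260,190:390]
cv2.imwrite("pics/c12.png",np.hstack([cv2.resize(b,(400,320)),cv2.resize(cv2.imread("pics/wrist12.png"),(400,320))]))
E
```

```text
t: 18.6
ee_pos: [0.5509, -0.2591, 0.2178]
tool_rot: [0.777, 0.629, -0.001, -0.003]
ft_force: [0.3, -0.7, -3.0]
grip_width: 0.0293
[ 0.55085903 -0.25912066  0.21781041] [ 0.77744397  0.62894485 -0.00113912 -0.00281936] [ 0.26568998 -0.6983108  -2.99199497] [-0.07174394  0.06587199  0.04766048] 0.0292713476142151 18.6
side pin_mid [([0.5608, -0.2056, 0.1672], 0.8)]
side pin_tip [([0.5745, -0.1611, 0.12], 0.57)]
side pin_knob [([0.5519, -0.2498, 0.2163], 0.76)]
scene pin_mid [([0.5664, -0.2087, 0.1701], 0.55)]
scene pin_tip [([0.5743, -0.1661, 0.1198], 0.91)]
scene pin_knob [([0.5652, -0.1099, 0.1322], 0.73), ([0.5553, -0.2541, 0.2197], 0.67)]
wrist pin_mid [([0.567, -0.2064, 0.1689], 0.95)]
wrist pin_tip [([0.573, -0.1619, 0.1222], 0.79)]
wrist pin_knob [([0.553, -0.2531, 0.2217], 0.85)]
```

View pics/c12.png

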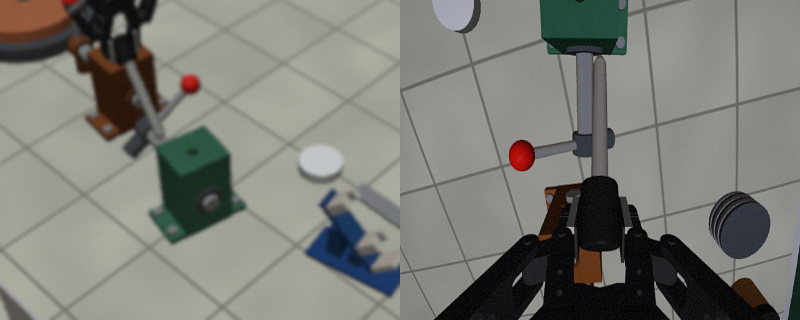

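```bash
python3 -m creep '[[[2.5,12,0,0,24],[5,24,0,0,24],[7.5,36,0,0,24],[10,47,0,0,24],[12.5,58,0,0,24],[15,69,0,0,24],[15,69,0,0,24]]]' 25
python3 - <<'E'
from h import *
s=observe();print(s["ee_pos"],s["ft_force"],s["moment"],s["grip_width"],s["t"])
for c in("scene","wrist"):
  get_image(c)
  for n in("pin_mid","pin_tip","pin_knob"):print(c,n,[q for q in spots(c,n,3) if abs(q[0][0]-.575)<.05 and q[0][1]<0])
E
```

```text
t: 19.9
ee_pos: [0.5674, -0.1886, 0.221]
tool_rot: [0.777, 0.63, 0.0, -0.0]
ft_force: [0.8, -0.5, -2.3]
grip_width: 0.0288
[ 0.56741306 -0.18856667  0.22102532] [ 0.84734312 -0.50999179 -2.26879267] [-0.21103682  0.00142554  0.06412738] 0.028800977074276764 19.9
scene pin_mid [([0.5738, -0.1719, 0.1505], 0.8)]
scene pin_tip [([0.5757, -0.1543, 0.0877], 0.78)]
scene pin_knob [([0.5672, -0.1916, 0.213], 0.61)]
wrist pin_mid [([0.5765, -0.1693, 0.1502], 0.83)]
wrist pin_tip [([0.5727, -0.1521, 0.0872], 0.79)]
wrist pin_knob [([0.5681, -0.1902, 0.2172], 0.88)]
```

```bash
python3 -m creep '[[[2.5,12,0,0,24],[5,24,0,0,24],[7,32,0,0,24],[8,36,0,0,24],[8,36,0,0,24],[7,32,0,0,24],[5,24,30,0,24],[5,24,50,0,24]]]' 25
python3 -m creep '[[[0,0,30,0,24],[0,0,54,0,24],[0,0,54,0,24]]]' 25
python3 - <<'E'
from h import *
s=observe();print(s["ee_pos"],s["ft_force"],s["moment"],s["grip_width"],s["t"])
for c in("side","scene","wrist"):
  get_image(c)
  for n in("pin_mid","pin_tip","pin_knob"):print(c,n,[q for q in spots(c,n,3) if abs(q[0][0]-.575)<.05 and q[0][1]<0])
E
```

```text
t: 21.1
ee_pos: [0.5717, -0.1673, 0.2721]
tool_rot: [0.778, 0.629, 0.0, -0.0]
ft_force: [-0.3, -0.9, -1.2]
grip_width: 0.0294
t: 21.4
ee_pos: [0.5727, -0.1669, 0.3293]
tool_rot: [0.777, 0.629, 0.002, 0.003]
ft_force: [-0.6, -0.1, -1.2]
grip_width: 0.0293
[ 0.57268599 -0.16690638  0.32934698] [-0.60844473 -0.1062075  -1.18824916] [-0.00499854 -0.02695857  0.02413695] 0.029261423087002417 21.4
side pin_mid [([0.574, -0.169, 0.2595], 0.7)]
side pin_tip [([0.5759, -0.1684, 0.1936], 0.91)]
side pin_knob [([0.5715, -0.171, 0.3269], 0.84)]
scene pin_mid [([0.5746, -0.1674, 0.2536], 0.86)]
scene pin_tip [([0.5711, -0.1702, 0.1839], 0.54)]
scene pin_knob [([0.5721, -0.1706, 0.3171], 0.57)]
wrist pin_mid [([0.5759, -0.1641, 0.2526], 0.64)]
wrist pin_tip [([0.5697, -0.1646, 0.1847], 0.58)]
wrist pin_knob [([0.5676, -0.1721, 0.3228], 0.96)]
```

```bash
python3 -m creep '[[[-3,20,0,0,24],[-6,40,-5,0,24],[-8,58,-20,0,24],[-8,58,-40,0,24],[-8,58,-46,0,24],[-8,58,-46,0,24],[-8,58,-46,0,24]]]' 25
python3 - <<'E'
from h import *
s=observe();print(s["ee_pos"],s["ft_force"],s["moment"],s["grip_width"],s["t"])
for c in("side","scene","wrist"):
  im=get_image(c);cv2.imwrite(f"pics/{c}13.png",im)
  for n in("pin_tip","pin_knob","bore"):print(c,n,[q for q in spots(c,n,3) if abs(q[0][0]-.575)<.05 and q[0][1]<0])
  p=proj(c,[[.564,-.1095,.13],[.564,-.1095,.14]]);print(p.round(1).tolist())
u,v=proj("wrist",[[.564,-.1095,.135]])[0].astype(int)
f=lambda im,u,v,w,h:cv2.resize(im[max(v-h,0):v+h,u-w:u+w],(400,400),interpolation=3)
S=proj("scene",[[.564,-.1095,.135]])[0].astype(int);D=proj("side",[[.564,-.1095,.135]])[0].astype(int)
cv2.imwrite("pics/c13.png",np.hstack([f(cv2.imread("pics/scene13.png"),*S,35,35),f(cv2.imread("pics/side13.png"),*D,35,35)]))
E
```

```text
t: 22.7
ee_pos: [0.5642, -0.1089, 0.2803]
tool_rot: [0.778, 0.629, 0.0, 0.0]
ft_force: [-0.1, 0.3, -1.5]
grip_width: 0.029
[ 0.56422459 -0.1089051   0.28025332] [-0.07511153  0.26218483 -1.51078582] [-0.00982622 -0.02670186 -0.04352836] 0.029016939187901453 22.7
side pin_tip [([0.5642, -0.1069, 0.1476], 0.76)]
side pin_knob [([0.5626, -0.1106, 0.2797], 0.53)]
side bore [([0.5688, -0.111, 0.1299], 0.57)]
[[365.1, 170.9], [365.4, 167.5]]
scene pin_tip [([0.5627, -0.111, 0.1372], 0.58)]
scene pin_knob [([0.5662, -0.1117, 0.2773], 0.56)]
scene bore [([0.5633, -0.1077, 0.1342], 0.93)]
[[285.9, 174.8], [285.6, 172.1]]
wrist pin_tip [([0.5646, -0.1048, 0.1393], 0.68)]
wrist pin_knob [([0.5603, -0.1145, 0.2772], 0.63)]
wrist bore [([0.567, -0.1117, 0.1366], 0.85)]
[[319.4, 192.6], [319.4, 195.7]]
```

View pics/c13.png

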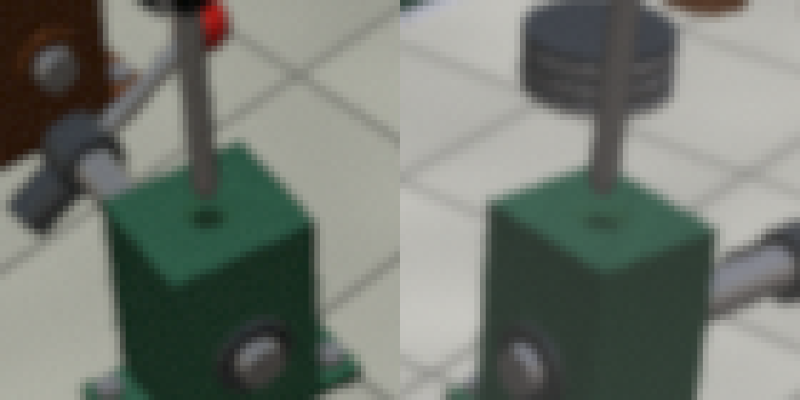

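The tip stands just over the bore in both views (crop (205,185) above the hole at (208,215), and (605,185) above (605,220)). Lowering.

```bash
python3 -m creep '[[[0,0,-8,0,24],[0,0,-14,0,24],[0,0,-18,0,24],[0,0,-22,0,24],[0,0,-26,0,24],[0,0,-26,0,24]]]' 25
python3 - <<'E'
from h import *
s=observe();print(s["ee_pos"],s["ft_force"],s["moment"],s["grip_width"],s["t"])
for c in("side","scene","wrist"):
  im=get_image(c)
  for n in("pin_mid","pin_knob"):print(c,n,[q for q in spots(c,n,3) if abs(q[0][0]-.575)<.05 and q[0][1]<0])
E
```

```text
t: 23.9
ee_pos: [0.5638, -0.1085, 0.2526]
tool_rot: [0.777, 0.629, -0.0, -0.0]
ft_force: [-0.2, 0.4, -3.1]
grip_width: 0.0288
[ 0.56382343 -0.10846492  0.25255831] [-0.16187433  0.38170306 -3.14532068] [-0.03123792 -0.03909572  0.02948406] 0.028799677541581838 23.9
side pin_mid [([0.5634, -0.1077, 0.1806], 0.63)]
side pin_knob [([0.5611, -0.1114, 0.2506], 0.75), ([0.5641, -0.1084, 0.1795], 0.72)]
scene pin_mid [([0.5638, -0.1129, 0.186], 0.8), ([0.5653, -0.109, 0.1336], 0.6)]
scene pin_knob [([0.5661, -0.1106, 0.2486], 0.8)]
wrist pin_mid []
wrist pin_knob [([0.5626, -0.1149, 0.2514], 0.81)]
```

```bash
python3 -m creep '[[[0,0,-6,0,24],[0,0,-12,0,24],[0,0,-17,0,24],[0,0,-21,0,24],[0,0,-24,0,24],[0,0,-26,0,24],[0,0,-26,0,24]]]' 25
```

```text
t: 25.05
ee_pos: [0.5639, -0.1085, 0.227]
tool_rot: [0.777, 0.629, -0.0, -0.0]
ft_force: [0.3, 0.2, -2.1]
grip_width: 0.0293
```

```bash
python3 - <<'E'
from h import *
s=observe();print(s["ee_pos"],s["ft_force"],s["moment"],s["grip_width"],s["t"])
for c in("side","scene","wrist"):
  im=get_image(c)
  for n in("pin_knob",):print(c,n,[q for q in spots(c,n,3) if abs(q[0][0]-.575)<.05 and q[0][1]<0])
E
```

```text
[ 0.56394529 -0.10845233  0.22699073] [ 0.33751118  0.23149703 -2.14747666] [-0.03914874  0.02766125 -0.04690345] 0.029322159242084492 25.05
side pin_knob [([0.5626, -0.1126, 0.226], 0.48)]
scene pin_knob [([0.5631, -0.1118, 0.2244], 0.8)]
wrist pin_knob [([0.563, -0.1145, 0.2256], 0.83)]
```

```bash
python3 -m creep '[[[0,0,0,0,45],[0,0,0,0,60],[0,0,0,0,60],[0,0,20,0,60],[0,0,60,0,60],[0,0,75,0,60],[0,0,75,0,60]]]' 25
python3 - <<'E'
from h import *
s=observe();print(s["ee_pos"],s["ft_force"],s["grip_width"],s["t"])
for c in("side","scene","wrist"):
  im=get_image(c);cv2.imwrite(f"pics/{c}14.png",im)
  for n in("pin_knob","pin_mid","lever_ball"):print(c,n,[q for q in spots(c,n,3) if abs(q[0][0]-.53)<.1 and -.4<q[0][1]<0])
  if c!="wrist":
    for d in spot_point(c,"pin_knob")[:0]:pass
E
```

```text
t: 26.05
ee_pos: [0.5648, -0.1087, 0.3058]
tool_rot: [0.777, 0.629, 0.002, 0.003]
ft_force: [0.3, 0.3, 0.1]
grip_width: 0.0601
[ 0.56477103 -0.10866222  0.30576424] [0.26240678 0.28746114 0.07316443] 0.060050553583771114 26.05
side pin_knob [([0.5601, -0.1136, 0.2241], 0.52)]
side pin_mid [([0.5616, -0.1103, 0.1522], 0.61)]
side lever_ball [([0.4564, -0.2298, 0.1166], 0.58)]
scene pin_knob [([0.5664, -0.1139, 0.2188], 0.81), ([0.5641, -0.1099, 0.132], 0.2)]
scene pin_mid [([0.5647, -0.1135, 0.1511], 0.79)]
scene lever_ball [([0.4577, -0.2291, 0.1155], 0.63)]
wrist pin_knob [([0.5638, -0.1155, 0.2205], 0.88)]
wrist pin_mid [([0.568, -0.1118, 0.1522], 0.59)]
wrist lever_ball [([0.4572, -0.2278, 0.1092], 0.89)]
```

The pin stands upright on the shaft (knob at z .221, so the tip is about 45 mm below the mouth) and is let go. Next I go behind the red ball with shut fingers.

```bash
python3 -m creep '[[[-36,-28,0,0,30],[-73,-56,0,0,0],[-110,-84,0,0,0],[-147,-112.5,0,0,0],[-147,-112.5,-45,0,0],[-147,-112.5,-90,0,0],[-147,-112.5,-135,0,0],[-147,-112.5,-176,0,0]]]' 25
python3 - <<'E'
from h import *
s=observe();print(s["ee_pos"],s["ft_force"],s["grip_width"],s["t"])
for c in("side","scene"):
  im=get_image(c);cv2.imwrite(f"pics/{c}15.png",im)
a=cv2.imread("pics/side15.png")[100:260,310:510];b=cv2.imread("pics/scene15.png")[70:230,200:400]
cv2.imwrite("pics/c15.png",np.hstack([cv2.resize(a,(400,320)),cv2.resize(b,(400,320))]))
E
```

```text
t: 27.55
ee_pos: [0.4165, -0.2209, 0.1245]
tool_rot: [0.777, 0.629, 0.0, 0.0]
ft_force: [-0.9, 0.5, -0.6]
grip_width: -0.0001
[ 0.41649556 -0.22086716  0.1245019 ] [-0.89497673  0.50127253 -0.61104036] -7.290012007523022e-05 27.55
```

View pics/c15.png

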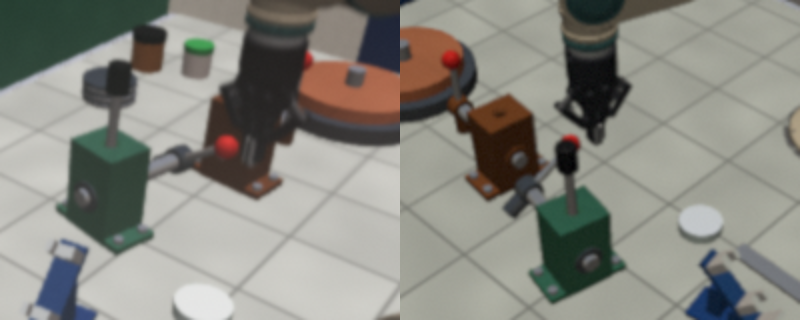

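```bash
python3 -m creep '[[[7.8,-1.7,0,0,0],[12.7,-2.7,0,0,0],[17.6,-3.8,4,0,0],[22.5,-4.9,9,0,0],[27.4,-5.9,14,0,0],[32.2,-7,18,0,0],[37.1,-8,21,0,0],[42,-9.1,24,0,0]]]' 25
python3 - <<'E'
from h import *
s=observe();print(s["ee_pos"],s["ft_force"],s["t"])
b=np.array([.564,-.1095]);X=np.array([.977,-.211]);print("finger x",(s["ee_pos"][:2]-b)@X)
for c in("side","scene"):
  im=get_image(c)
  for n in("pin_knob","lever_ball"):
    for q in spots(c,n,3):
      if abs(q[0][0]-.53)<.1 and -.4<q[0][1]<0: print(c,n,q,((np.array(q[0][:2])-b)@X).round(4))
E
```

```text
t: 28.45
ee_pos: [0.4592, -0.2309, 0.1576]
tool_rot: [0.777, 0.629, -0.001, 0.002]
ft_force: [-23.4, 8.9, 32.8]
grip_width: -0.0001
[ 0.459211   -0.23091315  0.15756087] [-23.35472816   8.90056392  32.75468347] 28.45
finger x -0.07676067698518199
side pin_knob ([0.5568, -0.1051, 0.2225], 0.9) -0.008
side lever_ball ([0.48, -0.2376, 0.1424], 0.86) -0.055
scene pin_knob ([0.5601, -0.109, 0.2171], 0.59) -0.0039
scene lever_ball ([0.4815, -0.2328, 0.1373], 0.72) -0.0546
```

The shut fingertips were too high and began to ride onto the ball, reading about 40 N. I back off, go about 20 mm lower and push on.

```bash
python3 -m creep '[[[-10,2,3,0,0],[-22,4.8,0,0,0],[-22,4.8,-20,0,0],[-22,4.8,-22,0,0],[-14,3,-22,0,0],[-10,2.2,-22,0,0],[-6,1.3,-21,0,0],[-6,1.3,-21,0,0]]]' 25
python3 - <<'E'
from h import *
s=observe();print(s["ee_pos"],s["ft_force"],s["t"])
b=np.array([.564,-.1095]);X=np.array([.977,-.211]);print("finger x",(s["ee_pos"][:2]-b)@X)
for c in("side","scene"):
  im=get_image(c)
  for n in("pin_knob","lever_ball"):
    for q in spots(c,n,3):
      if abs(q[0][0]-.53)<.1 and -.4<q[0][1]<0: print(c,n,q,((np.array(q[0][:2])-b)@X).round(4))
E
```

```text
t: 29.55
ee_pos: [0.4539, -0.2291, 0.1301]
tool_rot: [0.777, 0.629, 0.0, 0.001]
ft_force: [-0.0, 0.5, -0.3]
grip_width: 0.0002
[ 0.45393811 -0.22907591  0.13010096] [-0.03027276  0.53354931 -0.25992788] 29.55
finger x -0.0822999504879934
side pin_knob ([0.5548, -0.1084, 0.2232], 0.86) -0.0092
side lever_ball ([0.567, -0.1117, 0.1285], 0.72) 0.0034
side lever_ball ([0.4842, -0.2354, 0.1397], 0.57) -0.0514
scene pin_knob ([0.5629, -0.1061, 0.2217], 0.8) -0.0018
scene lever_ball ([0.4844, -0.2348, 0.1382], 0.9) -0.0513
```

```bash
python3 -m creep '[[[3.9,-0.8,2,0,0],[7.8,-1.7,4,0,0],[11.7,-2.5,6,0,0],[15.6,-3.4,8,0,0],[19.5,-4.2,9,0,0],[22,-4.7,10,0,0],[24.4,-5.3,11,0,0],[26.9,-5.8,11,0,0]]]' 25
cat > chk.py <<'E'
from h import *
s=observe();print(s["ee_pos"],s["ft_force"],s["t"])
b=np.array([.564,-.1095]);X=np.array([.977,-.211]);print("finger x",(s["ee_pos"][:2]-b)@X)
for c in("side","scene"):
  im=get_image(c)
  for n in("pin_knob","lever_ball"):
    for q in spots(c,n,3):
      if abs(q[0][0]-.53)<.1 and -.4<q[0][1]<0: print(c,n,q,((np.array(q[0][:2])-b)@X).round(4))
E
python3 chk.py
```

```text
t: 30.65
ee_pos: [0.4802, -0.2347, 0.1406]
tool_rot: [0.777, 0.629, 0.0, 0.0]
ft_force: [-5.3, 1.9, 7.8]
grip_width: 0.0
[ 0.48018771 -0.23466994  0.14060157] [-5.29212238  1.90611519  7.83155335] 30.65
finger x -0.05547375446465941
side pin_knob ([0.5573, -0.1059, 0.2219], 0.81) -0.0073
side lever_ball ([0.5064, -0.2407, 0.1537], 0.91) -0.0286
scene pin_knob ([0.5598, -0.1083, 0.2167], 0.86) -0.0044
scene lever_ball ([0.5082, -0.2411, 0.1466], 0.66) -0.0267
```

```bash
python3 -m creep '[[[2.4,-0.5,-1,0,0],[4.8,-1,-1,0,0],[7.2,-1.5,-1,0,0],[9.6,-2,-1,0,0],[12,-2.5,-1,0,0],[14.4,-3,-1,0,0],[16.8,-3.5,-1,0,0],[19.2,-4,-1,0,0]]]' 25
python3 chk.py
```

```text
t: 31.75
ee_pos: [0.5007, -0.2396, 0.1432]
tool_rot: [0.777, 0.629, 0.001, 0.003]
ft_force: [-2.2, 0.2, 17.6]
grip_width: 0.0001
[ 0.50071966 -0.23960172  0.14323981] [-2.23269516  0.18160076 17.61764133] 31.75
finger x -0.03437342653851262
side pin_knob ([0.5691, -0.1064, 0.2102], 0.85) 0.0043
side lever_ball ([0.5274, -0.247, 0.1569], 0.79) -0.0067
side lever_ball ([0.5653, -0.1066, 0.2106], 0.71) 0.0007
scene pin_knob ([0.5712, -0.1065, 0.21], 0.76) 0.0064
scene lever_ball ([0.5309, -0.2471, 0.1536], 0.66) -0.0033
```

```bash
python3 -m creep '[[[1.5,-0.3,0,0,0],[3,-0.6,0,0,0],[4.5,-1,0,0,0],[6,-1.3,0,0,0],[6,-1.3,0,0,0]]]' 25
python3 chk.py
```

```text
t: 32.55
ee_pos: [0.507, -0.241, 0.1432]
tool_rot: [0.777, 0.629, 0.001, 0.004]
ft_force: [-0.6, -0.0, 16.4]
grip_width: -0.0005
[ 0.50701049 -0.24098539  0.1432097 ] [-0.62698681 -0.03145486 16.42031733] 32.55
finger x -0.02793533729296502
side pin_knob ([0.5626, -0.1057, 0.1687], 0.65) -0.0022
side lever_ball ([0.5337, -0.2501, 0.1547], 0.86) 0.0001
scene pin_knob ([0.5622, -0.1078, 0.1676], 0.72) -0.0021
scene pin_knob ([0.5611, -0.1102, 0.0602], 0.26) -0.0027
scene lever_ball ([0.5375, -0.2475, 0.1534], 0.54) 0.0032
```

The pin dropped: the knob is at z .168, so the tip is about 98 mm below the mouth. Now I back off the lever, go above the knob and push.

```bash
python3 -m creep '[[[-12,3,0,0,0],[-24,5,10,0,0],[-24,5,55,0,0],[-20,8,100,0,0],[0,50,100,0,0],[28,90,100,0,0],[57,132,100,0,0],[57,132,100,0,0]]]' 25
python3 -m creep '[[[0,0,-10,0,0],[0,0,-20,0,0],[0,0,-28,0,0],[0,0,-34,0,0],[0,0,-39,0,0],[0,0,-43,0,0],[0,0,-43,0,0]]]' 25
python3 chk.py
```

```text
t: 33.65
ee_pos: [0.5639, -0.1031, 0.2382]
tool_rot: [0.775, 0.631, 0.0, -0.001]
ft_force: [-0.4, 0.0, 0.2]
grip_width: 0.0001
t: 34.35
ee_pos: [0.5621, -0.1086, 0.197]
tool_rot: [0.778, 0.629, 0.0, 0.001]
ft_force: [-1.4, 0.7, 3.6]
grip_width: -0.0004
[ 0.56214187 -0.10864725  0.19701534] [-1.43886252  0.6705194   3.56253494] 34.35
finger x -0.001995324892676823
side pin_knob ([0.562, -0.109, 0.1634], 0.58) -0.0021
side lever_ball ([0.533, -0.2485, 0.1574], 0.84) -0.001
scene pin_knob ([0.5616, -0.1052, 0.1608], 0.6) -0.0033
scene lever_ball ([0.5362, -0.2474, 0.1511], 0.73) 0.0019
scene lever_ball ([0.564, -0.1078, 0.1335], 0.16) -0.0004
```

Contact; pressing on in small steps.

```bash
python3 -m creep '[[[0,0,-3,0,0],[0,0,-5,0,0],[0,0,-7,0,0],[0,0,-9,0,0],[0,0,-11,0,0],[0,0,-11,0,0]]]' 25
python3 chk.py
```

```text
t: 35.25
ee_pos: [0.5625, -0.1085, 0.187]
tool_rot: [0.778, 0.629, 0.001, 0.001]
ft_force: [-1.9, -1.5, 9.3]
grip_width: 0.0001
[ 0.5625056  -0.10854582  0.18703617] [-1.88632221 -1.5372924   9.26563748] 35.25
finger x -0.0016613615954370572
side pin_knob ([0.5627, -0.1089, 0.1497], 0.55) -0.0014
side lever_ball ([0.5343, -0.2483, 0.1594], 0.92) 0.0003
scene lever_ball ([0.5357, -0.2494, 0.151], 0.86) 0.0019
```

```bash
python3 -m creep '[[[0,0,-2,0,0],[0,0,-3,0,0],[0,0,-4,0,0],[0,0,-4,0,0]]]' 25
python3 - <<'E'
from h import *
s=observe();print(s["ee_pos"],s["ft_force"])
E
```

```text
t: 35.95
ee_pos: [0.5629, -0.1087, 0.1868]
tool_rot: [0.777, 0.629, 0.001, 0.003]
ft_force: [-9.9, 0.2, 26.4]
grip_width: 0.0002
[ 0.56287415 -0.10865962  0.18684395] [-9.88183424  0.2157988  26.43321117]
```

It is hard against a stop at z .187, the value expected for flush, at 26 N. I lift off and check.

```bash
python3 -m creep '[[[0,0,10,0,0],[0,0,40,0,0],[0,0,90,0,0],[0,20,120,0,0],[0,60,130,0,0],[0,60,130,0,0],[0,60,130,0,0]]]' 25
python3 chk.py; python3 - <<'E'
from h import *
for c in("side","scene"):
  im=get_image(c);cv2.imwrite(f"pics/{c}20.png",im)
  for n in("disc","puck","straightedge"):print(c,n,spots(c,n,1))
a=cv2.imread("pics/side20.png")[110:230,320:440];b=cv2.imread("pics/scene20.png")[110:230,230:350]
cv2.imwrite("pics/c20.png",np.hstack([cv2.resize(x,(400,400),interpolation=3) for x in(a,b)]))
E
```

```text
t: 36.65
ee_pos: [0.562, -0.0474, 0.3106]
tool_rot: [0.777, 0.63, -0.0, -0.0]
ft_force: [-0.0, -0.9, -0.8]
grip_width: 0.0001
[ 0.56204915 -0.04736767  0.31058103] [-0.03709933 -0.88065252 -0.80396822] 36.65
finger x -0.01501589866939367
side pin_knob ([0.5626, -0.1056, 0.148], 0.55) -0.0022
side lever_ball ([0.5323, -0.2479, 0.1558], 0.92) -0.0018
scene pin_knob ([0.5637, -0.109, 0.148], 0.7) -0.0004
scene lever_ball ([0.5343, -0.2464, 0.1554], 0.69) -0.0001
side disc [([0.7684, 0.1476, 0.0003], 0.8)]
side puck [([0.3666, -0.0353, -0.0], 0.98)]
side straightedge [([0.3657, 0.1342, 0.0036], 0.96)]
scene disc [([0.77, 0.146, 0.0014], 0.72)]
scene puck [([0.3702, -0.035, -0.0007], 0.89)]
scene straightedge [([0.3654, 0.1353, 0.002], 0.83)]
```

```bash
python3 -c "
from bench import *
print(finish_job())"
```

```text
the job is handed in; nothing more can be done
None
```

The pin is locked through the green block and its shaft, and I handed the job in at about 37 s of the 72 s allowed. The hand-in gives no verdict, so the result rests on my own checks.

**What I did**
- **Slanted rest:** I took the large pin from the cradle and lowered it across the rest's upper notch, which tilted it to 45°. I let go with the tip at the toe.
- **Standing in the bore:** I took it again by the knob. A first try to upright it in the bore's countersink failed because the tip slid out. I uprighted it against the block's -y face instead, then stood it on the shaft and let go.
- **Lever:** I pushed the ball slowly from behind. The pin sank about 10 mm, then dropped at a lever angle near 0.
- **Final push:** I pushed the knob down to a hard stop.

**Last checks**
- **Depth:** The fingers stopped at z 0.187 m under 26 N, which is the flush height. Both cameras put the knob centre at z 0.148 m, against 0.150 m for flush, within the 4 mm accuracy of the detections.
- **Bystanders:** The disc, puck and straightedge were detected within about 4 mm of where they started.
- **Arm:** It was lifted clear and touching nothing.

**What failed or disagreed**
- Early in the lever push the fingertips rode up onto the ball, with a measured force of about 40 N. I backed off and went lower.
- About 16 N of upward force stayed on the fingers while they touched the ball. I did not find the cause, and it vanished when I retreated.
- My last picture was refused because I had reached the 12-picture limit, so the end state was checked by force and detections, not by eye.

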